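Put the strip kit into dry storage and set the vent

TASK

Put the blue-and-white strip carton away in the open dry-storage box: lower it in flat, the same way up, without dropping it. Then shut the box's lid fully, and only after that move the vent lever until its arm lines up with the red set-point tab on the quadrant beside it. Leave the other things on the cabinet standing where they are.

Things in the scene. Friction and masses are not known exactly. Their poses are not given: they have to be found in the camera images.
- strip_carton: blue and white carton of test strips, closed, 62 x 119 x 56 mm (x, y, z), about 90 g; origin at the centre of its underside, z up, y along its long side; grasp across the 62 mm width
- dry_box: white dry-storage box, fixed. Origin: centre of the chamber's underside, on the cabinet top; z up, x roughly away from the robot, y left. Open chamber 180 (x) x 155 (y) mm outside, walls 6 mm, inside 168 x 143 mm, inner floor 10 mm up, rim 82 mm up. Lid hinged along the left (+y) rim. On the right a grey control pod, x -75 to 75, y -147 to -77 mm, 60 mm high, carries the vent lever
- box_lid (a joint): hinge of the lid, rad: 0 = shut flat on the rim, grows as it opens, about 1.57 upright, 2.0 fully open (leaning left); friction hinge, stays where left (1.5 N at the free edge moves it). Lid: grey plate with a white top, 180 mm along the hinge, 163 mm wide, 8 mm thick, with a 70 mm wide finger lip that reaches 12 mm further
- lid_hinge (a point): point on the hinge line of the lid, middle of its length, at half the plate's thickness (within 4 mm of the true pivot, which is 79.5 mm left of and 83 mm above the box's origin)
- lid_edge (a point): middle of the lid's free edge at half the plate's thickness, 163 mm from the hinge; the lip reaches 12 mm further
- vent_lever (a joint): angle of the vent lever, rad: 0 = upright, positive = leaning away from the robot (to the box's +x); stops at -0.85 and 0.85; stays where it is left (about 1.5 N at the bar)
- lever_grip (a point): centre of the lever's black cross bar (16 mm thick, 46 mm long, along the box's y), 100 mm from the pivot; the point's z points along the lever's arm away from the pivot. Pinch the bar from above with the fingers closing along the box's x; it turns in the grip as the lever swings
- lever_pivot (a point): pivot of the lever, at (0, -113, 60) mm in the box's frame; it turns about the box's y
- set_tab (a joint): angle of the red set-point tab about the same axis and with the same zero and sign as the lever; where it stands is the commanded lever angle; it cannot be moved by pushing
- tab_tip (a point): outer end of the red tab (10 mm wide), 73 mm from the pivot axis and 20 mm to the right of the lever's arm, on the rim of an aluminium quadrant disc of 55 mm radius; the point's z points outward along the tab
- timer: white timer with a black dial, 64 x 64 x 48 mm, a bystander; origin at the centre of its underside
- tape_roll: roll of tape lying flat, 98 mm across, 18 mm high, a bystander; origin at the centre of its underside
- dropper: small white bottle with a red cap, 25 mm across, 74 mm high, a bystander; origin at the centre of its underside
- tea_carton: brown tea carton, 65 x 166 x 118 mm, a bystander; origin at the centre of its underside

How it is judged:
By the outcome, as a careful person would: the job done as asked, in the order asked, and still so for the second after the job is handed in, with the robot touching nothing.
It also fails if it takes over 72 s, if anything falls off the work surface, if the arm or the gripper's body presses on something with over 40 N, if the wrist force passes 120 N, or if a joint passes its speed limit or range.

ROBOT

A 6-joint arm with a two-finger parallel gripper is mounted at the origin on a cart in front of the work surface, level with it; the furniture and walls round the work are solid. World frame = base frame: x ahead of the robot, y to its left, z up, the work surface at z = 0. Lengths are in m, angles in degrees, forces in N, time in s.
With the tool pointing down it reaches from about 0.3 to 0.75 m from the base axis. Payload 8.5 kg.
Tool frame: the origin (TCP) lies between the finger pads; the fingertips stand ahead of it and the grasp point (between the pads) lies 8 mm behind it (env.tcp_to_tips is the z of the fingertips in the tool frame, in m); z points along the fingers, x is the direction in which the jaws open and shut, and the axes are right-handed (so a half turn about z gives the same grasp; the last joint's range is limited). The gripper opens to 85 mm and grips with 20 to 120 N. Pads are 22 mm wide; open, the fingers measure 114 mm over their backs; the gripper's body (76 mm by 85 mm) begins 54 mm behind the grasp point. The pads swing forward as they close: fully open they stand 13 mm farther back than shut.
Start: joints at [58.711, 21.807, 74.336, -0, 83.858, -12.336], TCP at [0.179, 0.52, 0.242] pointing down, gripper open.
Joint ranges: [-178.18, 178.18], [-50.72, 133.34], [12.68, 142.11], [-81.47, 261.47], [9.98, 163.14], [-165.26, 165.26]. Speed limits (degrees/s): [136.94, 136.94, 180, 180, 180, 180].

INTERFACE

Orientations are given as a 3x3 rotation matrix whose columns are the frame's x, y, z axes.
In Python, from rig import observe, viewer, env gives the robot as it stands.
- The arm moves only by the tool jog_arm, never from a script. Its arguments are lists of equal length, an entry for each row: "dr": the turn, a rotation vector about the tool's x, y, z in rad, a list of three; "slide": the shift along the tool's x, y, z in m, a list of three; "gripper": the opening, from -1 (shut) to 1 (fully open), so that 0 is half open. In form: {"dr": [[rx, ry, rz], ...], "slide": [[dx, dy, dz], ...], "gripper": [gripper, ...]}. A call has exactly 10 rows; each row shifts and turns the commanded pose from where the row before left it, along the tool's axes as they then stand; what a row does not reach is not made up. A row lasts 1/10 s, in which the tool goes at most 50 mm and 8.59 degrees, less where a joint would pass 70% of its speed; a pose out of reach is approached as far as the arm can. A call is refused whole if a number of a shift passes 0.05 or a number of a turn 0.15, either way. A call with a gripper value outside its range is refused whole. The fingers move at their own pace and stop on an object; "force" is the grip in N (left out, the last holds). Time passes only in rows, so rows that do not move let the fingers close, or fill a call up. It gives the time, the measured TCP pose, the force and the opening at its end, in the units of the state.
- observe(): the state, without advancing time (a new reading comes with each control period).
- viewer.get_image(name): name is "side" or "top" or "wrist"; returns a dict with "pixels" (420x560x3 uint8, blue, green, red), "camera_matrix" (3x3 intrinsics, pixels), "R" (3x3) and "t" (3): a world point X has camera coordinates R X + t. Camera axes: x right, y down, z forward; pixel columns grow to the right and rows downward; lengths in m; the calibration is good to about 2 mm. The wrist camera is an equidistant fisheye: a pixel r from the principal point sees the ray r / f radians off the axis. A picture is of the moment at which its call begins. There is no depth.
- env.close_job(): hands the job in, once; it reports no verdict.
The state is a dict: "time_s": time; "q": joint angles; "qvel": joint speeds; "joint_efforts": joint torques, N m; "position": TCP position; "tool_rot": TCP orientation; "ft_force": force on the tool from outside, world axes, zero at the start; "wrist_torque": the same for the moment, N m; "grip_width": finger opening in m.
Only numpy, scipy, OpenCV 4.12 (cv2) and the standard library are available. Lean on these libraries where they do the work, as an engineer would, in place of code of your own. Each camera call takes 0.05 s, during which the arm holds its last target.

## Working session

There is one attempt and no reset: what is moved stays moved. The work goes in short steps, Python scripts to look and compute and a tool call to move; the robot and the scene stay as the last step left them, time stands still between calls to the robot, and variables do not carry over. Pictures are saved under pics/ and viewed, and the job is handed in when it is done.

Besides the shell and the picture viewer there is one more tool, called after "Request:" by a JSON object that holds its "fn" and its "kwargs". jog_arm: Moves the arm, as the interface text tells. Its arguments: {"type":"object","properties":{"dr":{"type":"array","items":{"type":"array","items":{"type":"number"}}},"slide":{"type":"array","items":{"type":"array","items":{"type":"number"}}},"gripper":{"type":"array","items":{"type":"number"}},"force":{"type":"number"}},"required":["dr","slide","gripper"]}

```bash
mkdir -p pics; ls; python3 - <<'E'
from rig import observe, viewer, env
import cv2, numpy as np
s=observe()
for k,v in s.items(): print(k,np.round(v,3).tolist())
print(env.tcp_to_tips)
for n in ["side","top","wrist"]:
    d=viewer.get_image(n); cv2.imwrite(f"pics/{n}0.png",d["pixels"])
    print(n,np.round(d["camera_matrix"],1).tolist(),np.round(d["R"],3).tolist(),np.round(d["t"],3).tolist())
E
```

```text
pics
time_s 0.0
q [58.709, 21.843, 74.386, -0.001, 83.857, -12.336]
qvel [0.078, 0.036, 0.032, 0.085, 0.072, 0.03]
joint_efforts [0.001, -44.847, -23.128, -0.0, 0.005, -0.0]
position [0.179, 0.52, 0.242]
tool_rot [[0.325, 0.946, -0.001], [0.946, -0.325, -0.001], [-0.001, -0.0, -1.0]]
ft_force [-0.685, -0.494, 0.004]
wrist_torque [0.013, 0.037, 0.006]
grip_width 0.086
0.011
side [[403.9, 0.0, 289.1], [0.0, 403.9, 205.6], [0.0, 0.0, 1.0]] [[-0.922, -0.387, 0.013], [-0.244, 0.553, -0.797], [0.301, -0.737, -0.604]] [0.386, 0.307, 0.638]
top [[387.4, 0.0, 280.9], [0.0, 387.4, 214.7], [0.0, 0.0, 1.0]] [[-0.024, -1.0, -0.01], [-0.994, 0.025, -0.108], [0.108, 0.007, -0.994]] [-0.147, 0.529, 0.909]
wrist [[325.2, 0.0, 281.9], [0.0, 325.2, 207.7], [0.0, 0.0, 1.0]] [[0.325, 0.946, -0.002], [0.914, -0.313, 0.258], [0.244, -0.086, -0.966]] [-0.549, -0.034, 0.379]
```

View pics/side0.png

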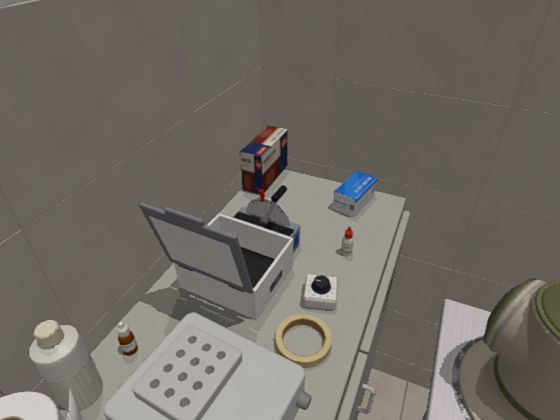

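View pics/top0.png

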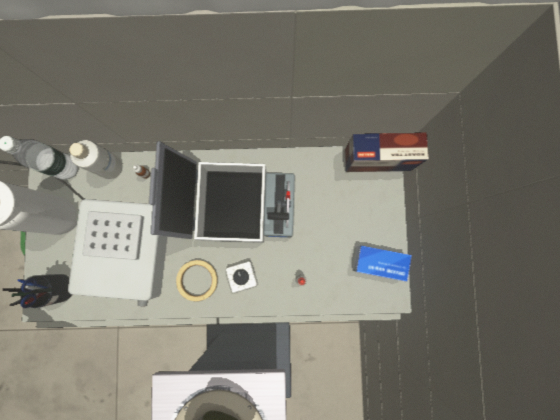

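View pics/wrist0.png

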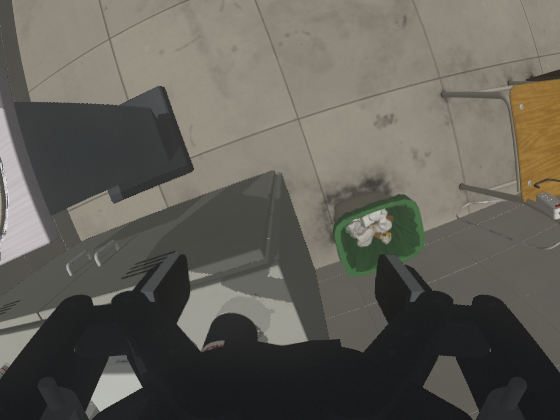

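```bash
cat > h.py <<'E'
import cv2, numpy as np
from rig import observe, viewer, env
def cam(n):
    d=viewer.get_image(n); return d
def ray(d,u,v):
    K=d["camera_matrix"];R=np.array(d["R"]);t=np.array(d["t"])
    r=R.T@np.linalg.solve(K,[u,v,1.]); return -R.T@t, r/np.linalg.norm(r)
def onz(d,u,v,z):
    o,r=ray(d,u,v); return o+r*(z-o[2])/r[2]
def proj(d,X):
    c=np.array(d["R"])@X+d["t"]; p=d["camera_matrix"]@c; return p[:2]/p[2]
def tri(d1,p1,d2,p2):
    o1,r1=ray(d1,*p1);o2,r2=ray(d2,*p2)
    A=np.stack([r1,-r2],1); s=np.linalg.lstsq(A,o2-o1,rcond=None)[0]
    a=o1+s[0]*r1;b=o2+s[1]*r2; return (a+b)/2, np.linalg.norm(a-b)
def crop(d,u0,v0,w,h,s,name):
    im=d["pixels"][v0:v0+h,u0:u0+w]; cv2.imwrite(name,cv2.resize(im,None,fx=s,fy=s,interpolation=cv2.INTER_CUBIC))
E
python3 - <<'E'
from h import *
import pickle
t=cam("top"); s=cam("side"); pickle.dump((t,s),open("c0.pkl","wb"))
crop(t,140,130,170,130,4.6,"pics/t1.png"); crop(t,330,120,110,170,3.5,"pics/t2.png")
crop(s,140,170,200,140,4,"pics/s1.png"); crop(s,230,120,160,140,4,"pics/s2.png")
hsv=cv2.cvtColor(t["pixels"],cv2.COLOR_BGR2HSV)
m=cv2.inRange(hsv,(100,150,90),(115,255,255)); m[:,:340]=0; m[:230]=0
c=max(cv2.findContours(m,0,2)[0],key=cv2.contourArea)
r=cv2.minAreaRect(c); print(r); b=cv2.boxPoints(r)
P=np.array([onz(t,*p,.056) for p in b]); print(P.round(4), P.mean(0)); print(np.linalg.norm(P-np.roll(P,1,0),axis=1))
hs=cv2.cvtColor(t["pixels"],cv2.COLOR_BGR2HSV)
E
```

```text
((383.7136535644531, 262.8962097167969), (50.387474060058594, 25.494604110717773), 10.954061508178711)
[[ 0.3877 -0.3315  0.056 ]
 [ 0.4449 -0.3454  0.056 ]
 [ 0.4201 -0.4585  0.056 ]
 [ 0.3632 -0.444   0.056 ]] [ 0.40398066 -0.39484265  0.056     ]
[0.11507007 0.05889517 0.11584861 0.05869121]
```

View pics/t1.png

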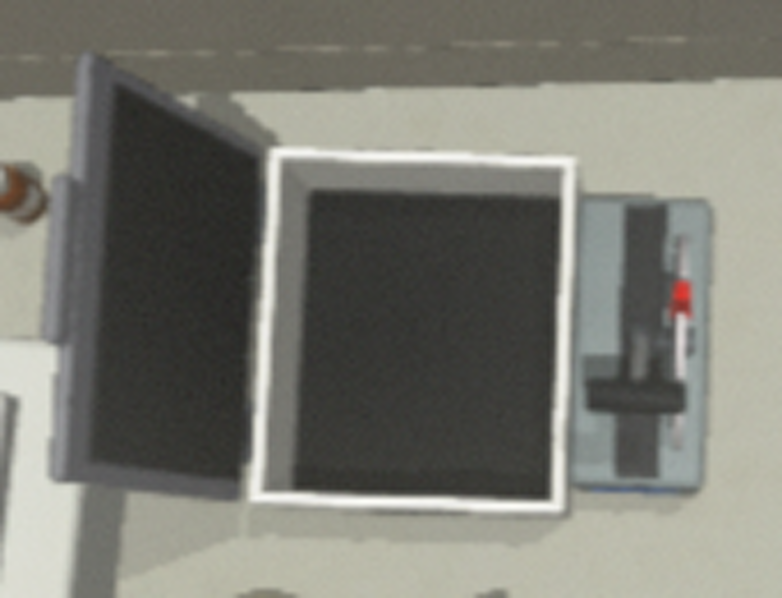

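View pics/t2.png

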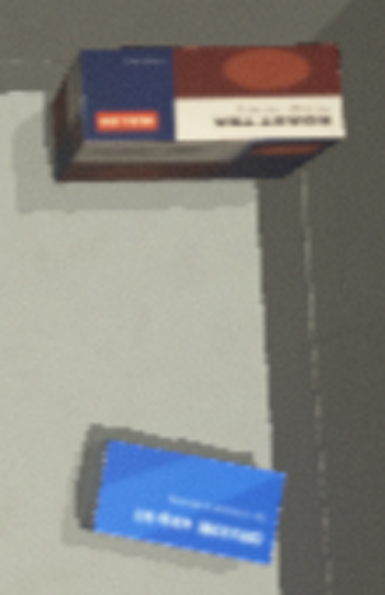

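View pics/s1.png

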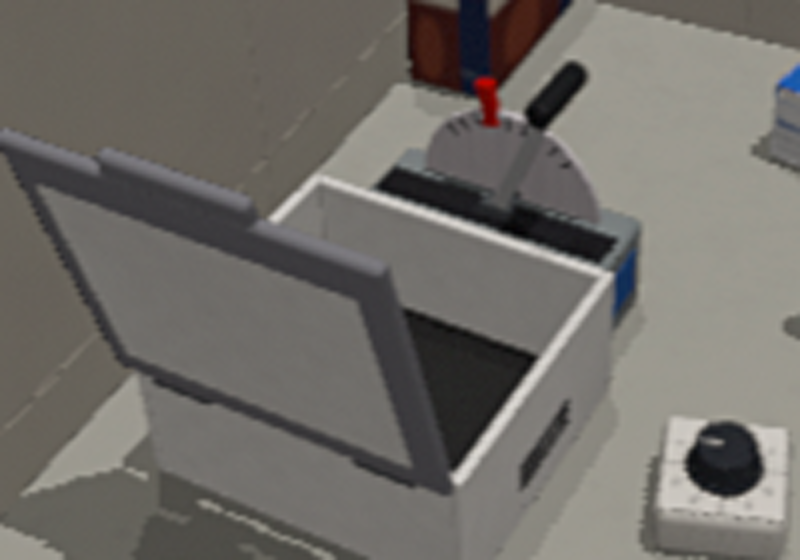

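View pics/s2.png

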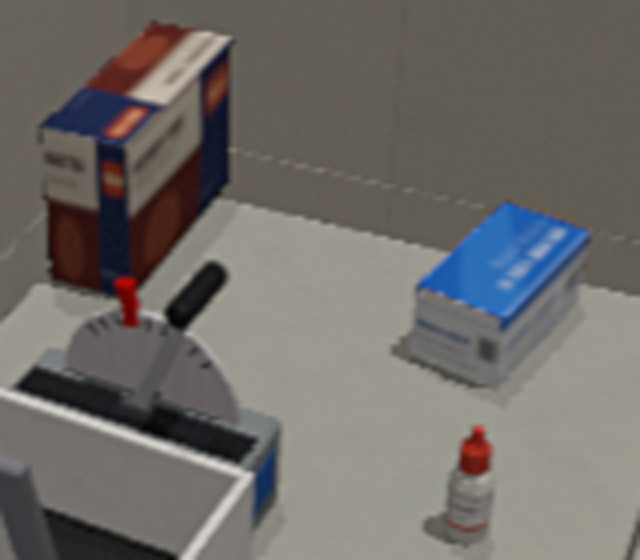

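```bash
cat > box.py <<'E'
from h import *
import pickle
t,s=pickle.load(open("c0.pkl","rb"))
g=lambda x,y:(140+(x+.5)/4.6-.5,130+(y+.5)/4.6-.5)
gs1=lambda x,y:(140+(x+.5)/4-.5,170+(y+.5)/4-.5)
gs2=lambda x,y:(230+(x+.5)/4-.5,120+(y+.5)/4-.5)
c=[onz(t,*g(*p),.082) for p in [(271,149),(578,156),(567,513),(250,501)]]  # far-left, far-right, near-right, near-left
c=np.array(c)
o=c.mean(0); ex=(c[0]+c[1]-c[2]-c[3])/2; ey=(c[0]+c[3]-c[1]-c[2])/2
yaw=(np.arctan2(ex[1],ex[0])+np.arctan2(-ey[0],ey[1]))/2
B=np.array([[np.cos(yaw),-np.sin(yaw),0],[np.sin(yaw),np.cos(yaw),0],[0,0,1]])
O=np.array([o[0],o[1],0])
def ony(d,p,y):  # intersect with box plane y
    a,r=ray(d,*p); a=B.T@(a-O); r=B.T@r; return a+r*(y-a[1])/r[1]
if __name__=="__main__":
    print(c.round(4),np.linalg.norm(ex),np.linalg.norm(ey),np.degrees(yaw),O, np.degrees(np.arctan2(ex[1],ex[0])),np.degrees(np.arctan2(-ey[0],ey[1])))
    piv=np.array([0,-.113,.06])
    bt=g(636,395); bs=gs1(556,94); bs2=gs2(198,295)
    X,e=tri(t,bt,s,bs); x=B.T@(X-O); print("bar tri",x,e, "ang",np.arctan2(*(x-piv)[[0,2]]), np.linalg.norm((x-piv)[[0,2]]))
    for p in(bs,bs2):
        x=ony(s,p,-.113); print("bar side",x,np.arctan2(*(x-piv)[[0,2]]), np.linalg.norm((x-piv)[[0,2]]))
    for name,f,p in [("s1 tip",gs1,(485,80)),("s1 base",gs1,(491,123)),("s2 tip",gs2,(125,281)),("s2 base",gs2,(131,324))]:
        x=ony(s,f(*p),-.133); print(name,x,np.arctan2(*(x-piv)[[0,2]]), np.linalg.norm((x-piv)[[0,2]]))
    tt=g(682,297); X,e=tri(t,tt,s,gs1(486,85)); print("tab tri",B.T@(X-O),e)
    # side-camera box check: rim corner near-right, far-right
    for q in [(-.09,-.0775,.082),(.09,-.0775,.082)]:
        p=proj(s,O+B@np.array(q)); print("side rim pred crop",(p-[140,170]+.5)*4-.5)
        p=proj(t,O+B@np.array(q)); print("top",(p-[140,130]+.5)*4.6-.5)
    # lid edge: corners
    for u,v in [((92,55),(8,135)),((58,478),(384,268))]:
        X,e=tri(t,g(*u),s,gs1(*v)); x=B.T@(X-O); print("lid",x,e)
    print("timer",onz(t,241,277,.048),"tape",onz(t,197,281,.018),"dropper",onz(t,301,282,.074))
E
python3 box.py
```

```text
[[ 0.6466  0.0276  0.082 ]
 [ 0.6389 -0.1271  0.082 ]
 [ 0.4598 -0.1181  0.082 ]
 [ 0.4696  0.0381  0.082 ]] 0.1783524270129209 0.1557227597284787 -3.176849818204348 [ 0.55374956 -0.04488914  0.        ] -3.140721530157358 -3.212978106251338
bar tri [-0.03856192 -0.1121789   0.15364655] 0.0013869757811244548 ang -0.3906214701284725 0.10127535902418476
bar side [-0.03891243 -0.113       0.15313168] -0.3957748273907939 0.10093407389414658
bar side [-0.04004288 -0.113       0.15287927] -0.4070498991818221 0.1011434220322253
s1 tip [ 0.01379234 -0.133       0.13255507] 0.18785337441850183 0.07385436012315713
s1 base [ 0.01100356 -0.133       0.10508398] 0.23938784102653068 0.04640736185528673
s2 tip [ 0.01381429 -0.133       0.13190016] 0.1898184403679234 0.07321521394962284
s2 base [ 0.01102458 -0.133       0.10440398] 0.24335824526694078 0.045752100717691827
tab tri [ 0.0118906  -0.13141498  0.13083628] 0.0008266824912490847
side rim pred crop [614.5116885 272.2869567]
top [565.25556566 513.52739723]
side rim pred crop [314.61561401 172.24577773]
top [578.27795144 155.25998125]
lid [0.08785288 0.11705622 0.23840811] 0.002027025999193082
lid [-0.08853711  0.11913258  0.24018073] 0.0012022178469728948
timer [ 0.37908649 -0.0637257   0.048     ] tape [0.37062588 0.04571362 0.018     ] dropper [ 0.365986   -0.20199625  0.074     ]
```

Request:
{"fn": "jog_arm", "kwargs": {"dr": [[0,0,0.1456],[0,0,0.1456],[0,0,0.1456],[0,0,0.1456],[0,0,0.1456],[0,0,0.1456],[0,0,0.1456],[0,0,0.1456],[0,0,0.1456],[0,0,0.1456]], "slide": [[0,0,-0.02],[0,0,-0.02],[0,0,-0.02],[0,0,-0.02],[0,0,-0.02],[0,0,0],[0,0,0],[0,0,0],[0,0,0],[0,0,0]], "gripper": [1,1,1,1,1,1,1,1,1,1], "force": 40}}

```text
time_s: 1.25
position: [0.1786, 0.5201, 0.3422]
tool_rot: [[0.975, -0.22, -0.0], [-0.22, -0.975, -0.0], [-0.0, 0.0, -1.0]]
ft_force: [1.5, -0.8, -0.8]
grip_width: 0.0854
```

Request:
{"fn": "jog_arm", "kwargs": {"dr": [[0,0,0],[0,0,0],[0,0,0],[0,0,0],[0,0,0],[0,0,0],[0,0,0],[0,0,0],[0,0,0],[0,0,0]], "slide": [[0.03,0.036,0],[0.03,0.036,0],[0.03,0.036,0],[0.03,0.036,0],[0.03,0.036,0],[0.03,0.036,0],[0.03,0.036,0],[0.03,0.036,0],[0.03,0.036,0],[0.03,0.036,0]], "gripper": [1,1,1,1,1,1,1,1,1,1]}}

```text
time_s: 2.25
position: [0.3949, 0.1024, 0.3425]
tool_rot: [[0.977, -0.214, 0.0], [-0.214, -0.977, 0.0], [0.0, -0.0, -1.0]]
ft_force: [1.2, 0.5, 0.5]
grip_width: 0.0857
```

Request:
{"fn": "jog_arm", "kwargs": {"dr": [[0,0,0],[0,0,0],[0,0,0],[0,0,0],[0,0,0],[0,0,0],[0,0,0],[0,0,0],[0,0,0],[0,0,0]], "slide": [[0.0115,0.048,0],[0.0115,0.048,0],[0.0115,0.048,0],[0.0115,0.048,0],[0.0115,0.048,0],[0.0115,0.048,0],[0.0115,0.048,0],[0.0115,0.048,0],[0.0115,0.048,0],[0.0115,0.048,0]], "gripper": [1,1,1,1,1,1,1,1,1,1]}}

```text
time_s: 3.25
position: [0.4035, -0.3913, 0.3422]
tool_rot: [[0.977, -0.215, 0.0], [-0.215, -0.977, 0.0], [0.0, -0.0, -1.0]]
ft_force: [0.4, 0.0, 1.1]
grip_width: 0.0856
```

```bash
python3 - <<'E'
from h import *
s=observe(); print(s["position"].round(4) if hasattr(s["position"],"round") else s["position"])
w=cam("wrist"); cv2.imwrite("pics/w1.png",w["pixels"])
def wray(d,u,v):
    K=np.array(d["camera_matrix"]); x,y=(u-K[0,2])/K[0,0],(v-K[1,2])/K[1,1]; r=np.hypot(x,y)
    c=np.array([x/r*np.sin(r),y/r*np.sin(r),np.cos(r)]); R=np.array(d["R"]); return -R.T@d["t"],R.T@c
hsv=cv2.cvtColor(w["pixels"],cv2.COLOR_BGR2HSV)
m=cv2.inRange(hsv,(100,150,90),(115,255,255))
c=max(cv2.findContours(m,0,2)[0],key=cv2.contourArea)
P=[]
for p in c[:,0]:
    o,r=wray(w,*p.astype(float)); P.append((o+r*(.056-o[2])/r[2])[:2])
r=cv2.minAreaRect((np.array(P)*1000).astype(np.float32)); print(r)
E
```

```text
[ 0.4035 -0.3913  0.3422]
((401.6880798339844, -398.4224548339844), (112.0174560546875, 59.86094665527344), 77.62432098388672)
```

View pics/w1.png

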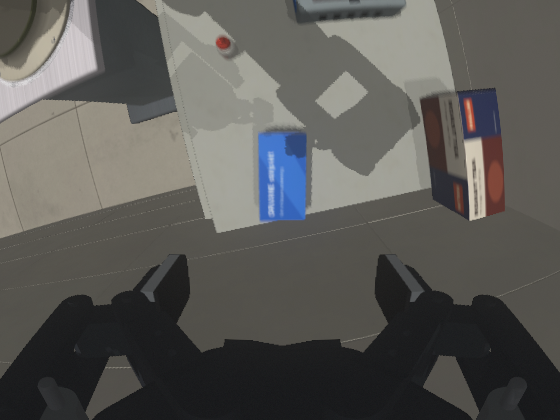

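Request:
{"fn": "jog_arm", "kwargs": {"dr": [[0,0,0],[0,0,0],[0,0,0],[0,0,0],[0,0,0],[0,0,0],[0,0,0],[0,0,0],[0,0,0],[0,0,0]], "slide": [[0,0.0045,0.035],[0,0,0.035],[0,0,0.035],[0,0,0.035],[0,0,0.035],[0,0,0.035],[0,0,0.025],[0,0,0],[0,0,0],[0,0,0]], "gripper": [1,1,1,1,1,1,1,1,1,1]}}

```text
time_s: 4.3
position: [0.4035, -0.3943, 0.109]
tool_rot: [[0.977, -0.214, 0.002], [-0.214, -0.977, -0.002], [0.002, 0.002, -1.0]]
ft_force: [-0.5, -0.2, 0.7]
grip_width: 0.0858
```

```bash
python3 - <<'E'
from h import *
w=cam("wrist"); cv2.imwrite("pics/w2.png",w["pixels"])
w=cam("side"); crop(w,230,80,200,150,4,"pics/s3.png")
print(observe()["position"])
E
```

```text
[ 0.40337922 -0.39416126  0.10881182]
```

View pics/w2.png

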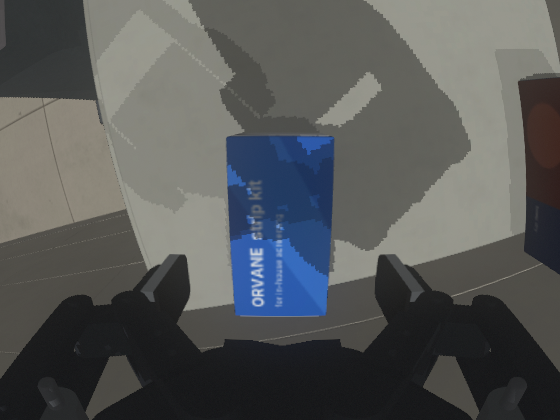

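View pics/s3.png

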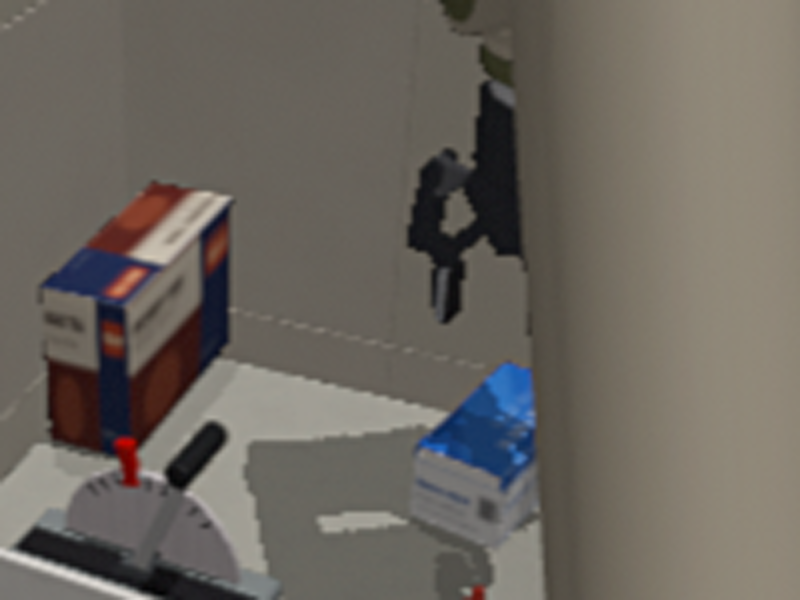

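Request:
{"fn": "jog_arm", "kwargs": {"dr": [[0,0,0],[0,0,0],[0,0,0],[0,0,0],[0,0,0],[0,0,0],[0,0,0],[0,0,0],[0,0,0],[0,0,0]], "slide": [[0,0,0.02],[0,0,0.02],[0,0,0.02],[0,0,0.015],[0,0,0],[0,0,0],[0,0,0],[0,0,0],[0,0,0],[0,0,0]], "gripper": [1,1,1,1,1,0.4,0.2,0.2,0.2,0.2], "force": 30}}

```text
time_s: 5.4
position: [0.4034, -0.3942, 0.0337]
tool_rot: [[0.977, -0.214, 0.001], [-0.214, -0.977, -0.002], [0.002, 0.002, -1.0]]
ft_force: [-0.5, 0.9, 5.9]
grip_width: 0.0613
```

Request:
{"fn": "jog_arm", "kwargs": {"dr": [[0,0,0],[0,0,0],[0,0,0],[0,0,0],[0,0,0],[0,0,0],[0,0,0],[0,0,0],[0,0,0],[0,0,0]], "slide": [[0,0,0],[0,0,0],[0,0,0],[0,0,-0.01],[0,0,-0.02],[0,0,-0.03],[0,0,-0.03],[0,0,-0.03],[0,0,-0.03],[0,0,-0.03]], "gripper": [0,0,0,0,0,0,0,0,0,0], "force": 30}}

```text
time_s: 6.4
position: [0.4028, -0.3933, 0.2144]
tool_rot: [[0.977, -0.214, 0.0], [-0.214, -0.977, -0.0], [0.0, 0.0, -1.0]]
ft_force: [-0.6, -0.4, -1.4]
grip_width: 0.0616
```

```bash
python3 - <<'E'
from h import *
w=cam("wrist"); cv2.imwrite("pics/w3.png",w["pixels"])
w=cam("top"); crop(w,300,150,160,140,4,"pics/t3.png")
print(observe()["position"],observe()["ft_force"],observe()["grip_width"])
E
```

```text
[ 0.40373227 -0.39458057  0.21711091] [ 0.07147185  0.00286123 -0.80013048] 0.061234009132475536
```

View pics/w3.png

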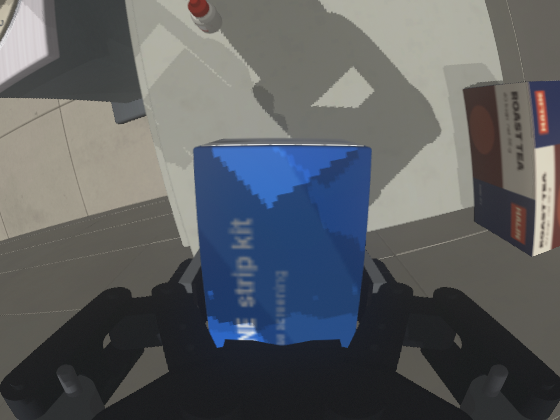

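Request:
{"fn": "jog_arm", "kwargs": {"dr": [[0,0,-0.1],[0,0,-0.14],[0,0,-0.145],[0,0,-0.145],[0,0,-0.145],[0,0,-0.145],[0,0,-0.145],[0,0,-0.145],[0,0,-0.145],[0,0,-0.145]], "slide": [[0,0,-0.01],[0,0,-0.02],[0,0,-0.02],[0,0,-0.01],[0,0,0],[0,0,0],[0,0,0],[0,0,0],[0,0,0],[0,0,0]], "gripper": [0,0,0,0,0,0,0,0,0,0]}}

```text
time_s: 7.5
position: [0.4027, -0.3933, 0.2718]
tool_rot: [[0.372, 0.928, -0.001], [0.928, -0.372, 0.001], [0.001, -0.001, -1.0]]
ft_force: [0.8, -0.3, -1.4]
grip_width: 0.062
```

Request:
{"fn": "jog_arm", "kwargs": {"dr": [[0,0,-0.145],[0,0,-0.1],[0,0,-0.08],[0,0,0],[0,0,0],[0,0,0],[0,0,0],[0,0,0],[0,0,0],[0,0,0]], "slide": [[0,0,0],[0,0,0],[0,0,0],[0,0,0],[0.02,0,0],[0.035,0.01,0],[0.035,0.02,0],[0.035,0.02,0],[0.035,0.02,0],[0.035,0.02,0]], "gripper": [0,0,0,0,0,0,0,0,0,0]}}

```text
time_s: 8.5
position: [0.5053, -0.203, 0.2721]
tool_rot: [[0.064, 0.998, -0.0], [0.998, -0.064, 0.0], [0.0, -0.001, -1.0]]
ft_force: [1.4, 0.0, -1.3]
grip_width: 0.0614
```

Request:
{"fn": "jog_arm", "kwargs": {"dr": [[0,0,-0.009],[0,0,0],[0,0,0],[0,0,0],[0,0,0],[0,0,0],[0,0,0],[0,0,0],[0,0,0],[0,0,0]], "slide": [[0.034,0.01,0],[0.034,0.01,0],[0.034,0.01,0],[0.034,0.009,0],[0.024,0,0],[0,0,0],[0,0,0.01],[0,0,0.02],[0,0,0.02],[0,0,0.01]], "gripper": [0,0,0,0,0,0,0,0,0,0]}}

```text
time_s: 9.5
position: [0.5516, -0.048, 0.2099]
tool_rot: [[0.055, 0.998, -0.003], [0.998, -0.055, 0.001], [0.001, -0.003, -1.0]]
ft_force: [-0.1, 0.4, -1.8]
grip_width: 0.0616
```

```bash
python3 - <<'E'
from h import *
w=cam("wrist"); cv2.imwrite("pics/w4.png",w["pixels"])
w=cam("side"); crop(w,140,130,200,150,4,"pics/s4.png")
w=cam("top"); crop(w,140,130,200,150,4,"pics/t4.png")
s=observe();print(s["position"],s["tool_rot"],s["ft_force"],s["grip_width"])
E
```

```text
[ 0.55241983 -0.04765866  0.21199176] [[ 5.41714463e-02  9.98531195e-01 -9.52358557e-04]
 [ 9.98531634e-01 -5.41712553e-02  2.25305284e-04]
 [ 1.73383896e-04 -9.63165260e-04 -9.99999521e-01]] [-0.08391103 -0.04039515 -0.53263054] 0.06149158896953656
```

View pics/w4.png

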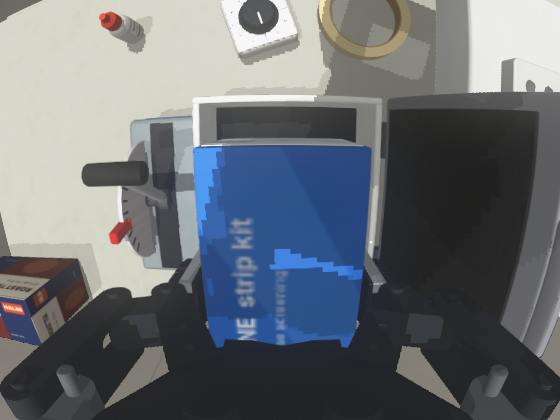

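View pics/s4.png

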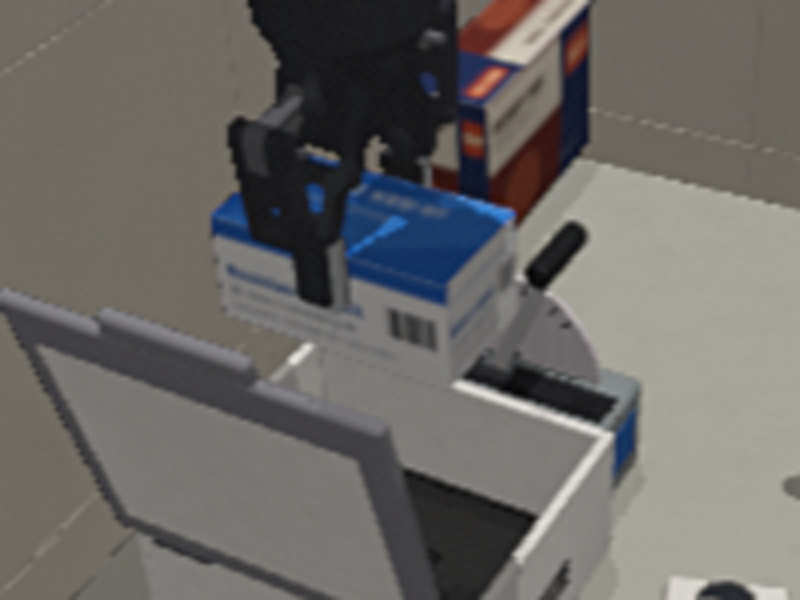

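View pics/t4.png

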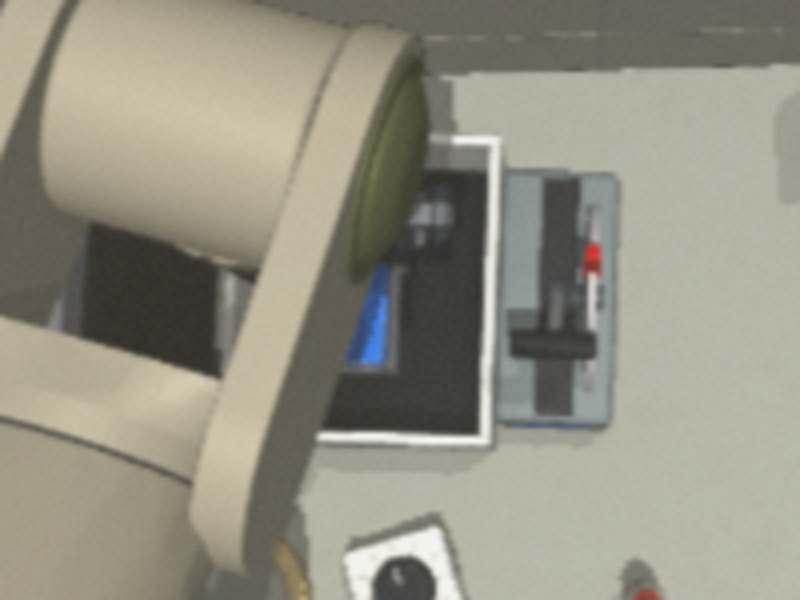

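```bash
python3 - <<'E'
from h import *
w=cam("side"); cv2.imwrite("pics/s5.png",w["pixels"])
w=cam("top"); cv2.imwrite("pics/t5.png",w["pixels"])
print(observe()["q"])
E
```

```text
[-1.71283217e+01  2.35539090e+01  7.65318913e+01 -1.29616911e-03
  7.98313293e+01 -1.04060337e+02]
```

View pics/s5.png

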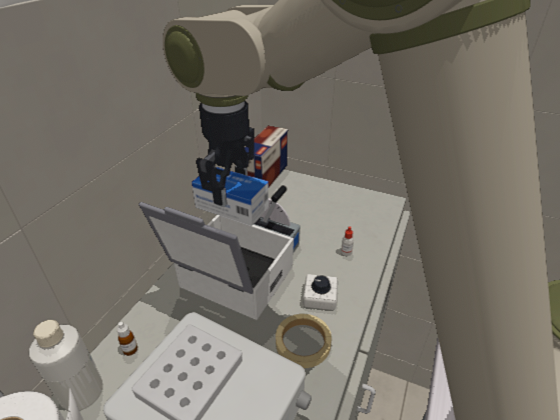

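View pics/t5.png

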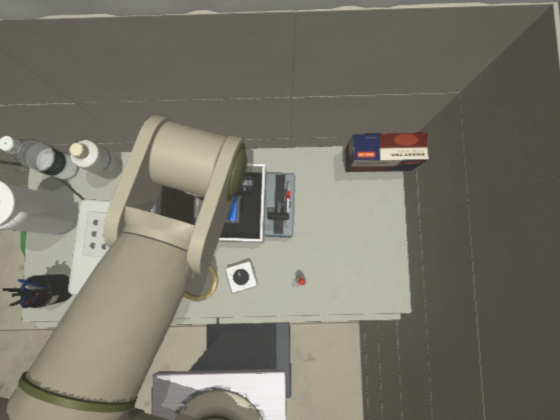

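```bash
python3 - <<'E'
from h import *
import pickle
t,s=pickle.load(open("c0.pkl","rb"))
for p in [(185,57),(185,85),(230,95)]:
    o,r=ray(s,*p)
    for y in (.02,.04,.06,.08,.1): print(p,(o+r*(y-o[1])/r[1]).round(3))
for p in [(155,120),(110,230),(170,150)]:
  for z in (.45,.5,.55): print(p,onz(t,*p,z).round(3))
E
```

```text
(185, 57) [0.559 0.02  0.464]
(185, 57) [0.544 0.04  0.472]
(185, 57) [0.529 0.06  0.479]
(185, 57) [0.514 0.08  0.487]
(185, 57) [0.5   0.1   0.494]
(185, 85) [0.566 0.02  0.427]
(185, 85) [0.55  0.04  0.436]
(185, 85) [0.535 0.06  0.445]
(185, 85) [0.52  0.08  0.455]
(185, 85) [0.505 0.1   0.464]
(230, 95) [0.498 0.02  0.425]
(230, 95) [0.486 0.04  0.434]
(230, 95) [0.474 0.06  0.443]
(230, 95) [0.462 0.08  0.453]
(230, 95) [0.449 0.1   0.462]
(155, 120) [0.613 0.006 0.45 ]
(155, 120) [ 0.595 -0.011  0.5  ]
(155, 120) [ 0.576 -0.028  0.55 ]
(110, 230) [0.464 0.064 0.45 ]
(110, 230) [0.46  0.041 0.5  ]
(110, 230) [0.456 0.019 0.55 ]
(170, 150) [ 0.571 -0.015  0.45 ]
(170, 150) [ 0.556 -0.03   0.5  ]
(170, 150) [ 0.542 -0.045  0.55 ]
```

Request:
{"fn": "jog_arm", "kwargs": {"dr": [[0,0,0],[0,0,0],[0,0,0],[0,0,0],[0,0,0],[0,0,0],[0,0,0],[0,0,0],[0,0,0],[0,0,0]], "slide": [[0.003,0.001,0],[0,0,0.015],[0,0,0.02],[0,0,0.02],[0,0,0.02],[0,0,0.02],[0,0,0.015],[0,0,0.01],[0,0,0],[0,0,0]], "gripper": [0,0,0,0,0,0,0,0,0,0]}}

```text
time_s: 10.75
position: [0.5541, -0.0441, 0.093]
tool_rot: [[0.053, 0.999, 0.001], [0.999, -0.053, -0.0], [-0.0, 0.001, -1.0]]
ft_force: [0.1, -0.4, -0.6]
grip_width: 0.0612
```

```bash
python3 - <<'E'
from h import *
w=cam("side"); crop(w,140,60,230,240,2.5,"pics/s6.png")
w=cam("wrist"); cv2.imwrite("pics/w6.png",w["pixels"])
s=observe();print(s["position"],s["ft_force"],s["grip_width"])
E
```

```text
[ 0.55420806 -0.04413325  0.0932943 ] [ 0.00864284  0.12502982 -1.03502493] 0.06165457991805048
```

View pics/s6.png

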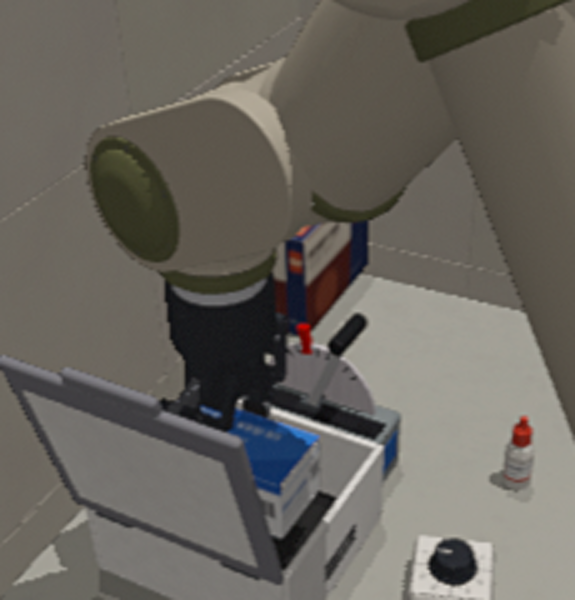

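View pics/w6.png

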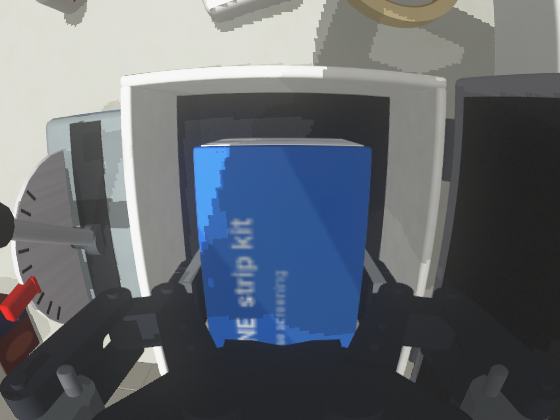

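Request:
{"fn": "jog_arm", "kwargs": {"dr": [[0,0,0],[0,0,0],[0,0,0],[0,0,0],[0,0,0],[0,0,0],[0,0,0],[0,0,0],[0,0,0],[0,0,0]], "slide": [[0,0,0.01],[0,0,0.012],[0,0,0.012],[0,0,0.006],[0,0,0.002],[0,0,0.002],[0,0,0.002],[0,0,0.002],[0,0,0],[0,0,0]], "gripper": [0,0,0,0,0,0,0,0,0,0]}}

```text
time_s: 11.85
position: [0.5538, -0.044, 0.0445]
tool_rot: [[0.053, 0.999, 0.0], [0.999, -0.053, -0.0], [-0.0, 0.0, -1.0]]
ft_force: [-0.3, -0.0, -1.1]
grip_width: 0.0616
```

Request:
{"fn": "jog_arm", "kwargs": {"dr": [[0,0,0],[0,0,0],[0,0,0],[0,0,0],[0,0,0],[0,0,0],[0,0,0],[0,0,0],[0,0,0],[0,0,0]], "slide": [[0,0,0.001],[0,0,0.0005],[0,0,0],[0,0,0],[0,0,0],[0,0,0],[0,0,0],[0,0,0],[0,0,0],[0,0,0]], "gripper": [0,0,0,0,0,0,0,0,0,0]}}

```text
time_s: 12.85
position: [0.5539, -0.0441, 0.0438]
tool_rot: [[0.053, 0.999, 0.001], [0.999, -0.053, -0.0], [-0.0, 0.001, -1.0]]
ft_force: [-3.2, 0.6, 7.3]
grip_width: 0.0615
```

Request:
{"fn": "jog_arm", "kwargs": {"dr": [[0,0,0],[0,0,0],[0,0,0],[0,0,0],[0,0,0],[0,0,0],[0,0,0],[0,0,0],[0,0,0],[0,0,0]], "slide": [[0,0,0],[0,0,0],[0,0,0],[0,0,0],[0,0,0],[0,0,0],[0,0,-0.01],[0,0,-0.02],[0,0,-0.03],[0,0,-0.03]], "gripper": [0.5,0.6,0.7,0.8,0.8,0.8,0.8,0.8,0.8,0.8]}}

```text
time_s: 13.85
position: [0.5535, -0.044, 0.1344]
tool_rot: [[0.053, 0.999, -0.0], [0.999, -0.053, 0.0], [0.0, -0.0, -1.0]]
ft_force: [0.9, -0.7, -0.1]
grip_width: 0.0771
```

Request:
{"fn": "jog_arm", "kwargs": {"dr": [[0,0,0],[0,0,0],[0,0,0],[0,0,0],[0,0,0],[0,0,0],[0,0,0],[0,0,0],[0,0,0],[0,0,0]], "slide": [[0,0,-0.03],[0,0,-0.035],[0,0,-0.035],[0,0,-0.035],[0,0,-0.035],[0,0,-0.015],[0,0,0],[0,0,0],[0,0,0],[0,0,0]], "gripper": [0.6,0,-0.5,-1,-1,-1,-1,-1,-1,-1]}}

```text
time_s: 14.85
position: [0.5535, -0.044, 0.3167]
tool_rot: [[0.053, 0.999, -0.002], [0.999, -0.053, 0.001], [0.001, -0.002, -1.0]]
ft_force: [0.1, -0.5, -0.1]
grip_width: 0.0001
```

```bash
python3 - <<'E'
from h import *
w=cam("wrist"); cv2.imwrite("pics/w7.png",w["pixels"])
s=observe();print(s["position"],s["ft_force"],s["grip_width"])
E
```

```text
[ 0.55353963 -0.04400219  0.31694156] [0.2994801  0.4206694  0.02723495] -2.8726992414339545e-05
```

View pics/w7.png

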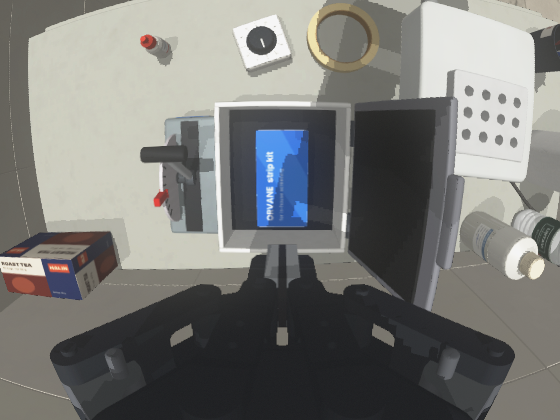

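Request:
{"fn": "jog_arm", "kwargs": {"dr": [[0,0,0.145],[0,0,0.145],[0,0,0.145],[0,0,0.145],[0,0,0.145],[0,0,0.145],[0,0,0.145],[0,0,0.145],[0,0,0.145],[0,0,0.145]], "slide": [[0,0,0],[0,0,0],[0,0,0],[0,0,0],[0,0,0],[0,0,0],[0,0,0],[0,0,0],[0,0,0],[0,0,0]], "gripper": [-1,-1,-1,-1,-1,-1,-1,-1,-1,-1]}}

```text
time_s: 15.9
position: [0.5536, -0.044, 0.3173]
tool_rot: [[0.998, 0.062, -0.001], [0.062, -0.998, 0.0], [-0.001, -0.0, -1.0]]
ft_force: [0.3, -0.4, -0.0]
grip_width: 0.0002
```

Request:
{"fn": "jog_arm", "kwargs": {"dr": [[0,0,0.08],[0,0,0.044],[0,0,0],[0,0,0],[0,0,0],[0,0,0],[0,0,0],[0,0,0],[0,0,0],[0,0,0]], "slide": [[0,0,0],[0,0,0],[0,-0.03,0],[0,-0.04,0],[0,-0.04,0],[0,-0.04,0],[0,-0.03,0],[0,0,0],[0,0,0],[0,0,0]], "gripper": [-1,-1,-1,-1,-1,-1,-1,-1,-1,-1]}}

```text
time_s: 16.9
position: [0.5638, 0.1347, 0.3176]
tool_rot: [[0.998, -0.057, -0.001], [-0.057, -0.998, -0.0], [-0.001, 0.0, -1.0]]
ft_force: [0.1, -0.7, 0.3]
grip_width: 0.0
```

```bash
python3 - <<'E'
from h import *
import box
w=cam("side"); cv2.imwrite("pics/s8.png",w["pixels"])
w=cam("wrist"); cv2.imwrite("pics/w8.png",w["pixels"])
s=observe();print(s["position"],s["tool_rot"],s["ft_force"],box.B.T@(s["position"]-box.O))
E
```

```text
[0.56389018 0.13457311 0.31774556] [[ 9.98343513e-01 -5.75342418e-02 -2.00278626e-04]
 [-5.75342730e-02 -9.98343520e-01 -1.53243070e-04]
 [-1.91130144e-04  1.64512110e-04 -9.99999968e-01]] [1.11757102 0.21055244 0.10694492] [1.79583283e-04 1.79748436e-01 3.17745564e-01]
```

View pics/s8.png

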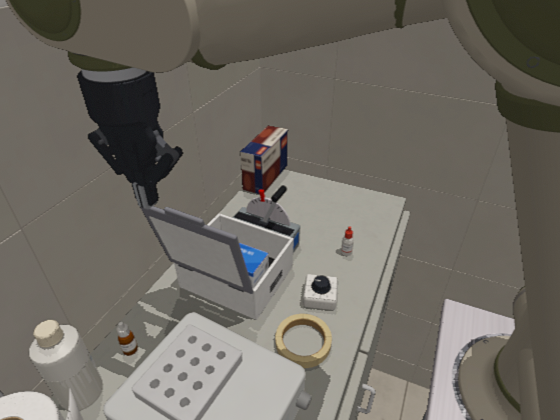

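View pics/w8.png

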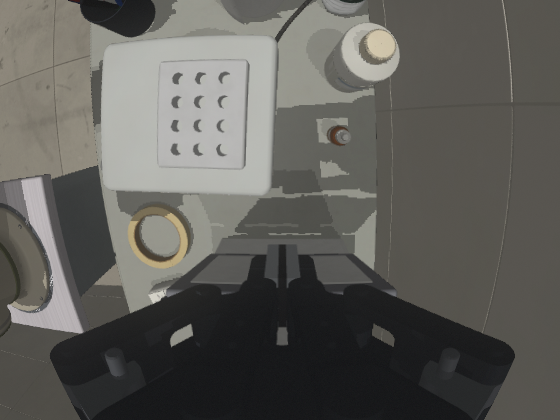

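Request:
{"fn": "jog_arm", "kwargs": {"dr": [[0,0,0],[0,0,0],[0,0,0],[0,0,0],[0,0,0],[0,0,0],[0,0,0],[0,0,0],[0,0,0],[0,0,0]], "slide": [[0,0,0.02],[0,0,0.025],[0,0,0.025],[0,0,0.012],[0,0.015,0],[0,0.015,0],[0,0.01,0],[0,0.01,0],[0,0.01,0],[0,0.01,0]], "gripper": [-1,-1,-1,-1,-1,-1,-1,-1,-1,-1]}}

```text
time_s: 18.0
position: [0.5599, 0.065, 0.2363]
tool_rot: [[0.998, -0.056, 0.001], [-0.056, -0.998, 0.0], [0.001, -0.0, -1.0]]
ft_force: [0.7, 0.3, 1.8]
grip_width: -0.0003
```

```bash
cat > look.py <<'E'
import sys
from h import *
import box
n=sys.argv[1]
w=cam("side"); crop(w,70,60,270,260,2.2,f"pics/s{n}.png")
s=observe();print(s["position"],s["ft_force"],(box.B.T@(s["position"]-box.O)).round(4))
E
python3 look.py 9
```

```text
[0.55990026 0.06376573 0.23609284] [-1.04346457 -0.47989024  0.47999544] [1.000e-04 1.088e-01 2.361e-01]
```

View pics/s9.png

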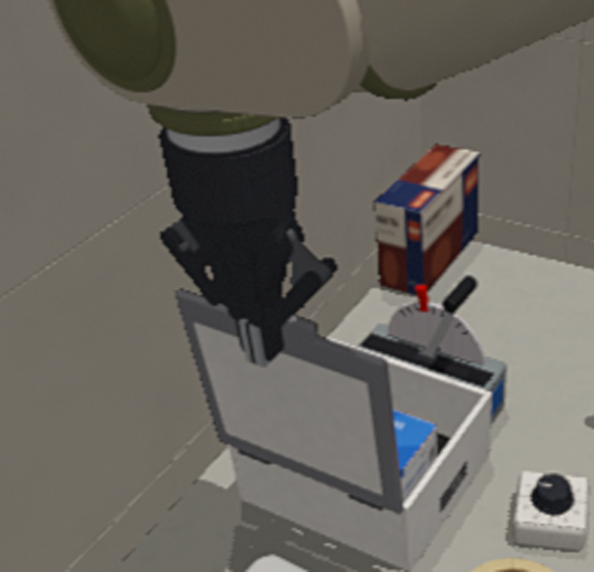

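Request:
{"fn": "jog_arm", "kwargs": {"dr": [[0,0,0],[0,0,0],[0,0,0],[0,0,0],[0,0,0],[0,0,0],[0,0,0],[0,0,0],[0,0,0],[0,0,0]], "slide": [[0,0.014,0.002],[0,0.012,0.001],[0,0.012,0.001],[0,0.014,0.003],[0,0.013,0.004],[0,0.013,0.006],[0,0.012,0.006],[0,0.011,0.008],[0,0.011,0.009],[0,0,0]], "gripper": [-1,-1,-1,-1,-1,-1,-1,-1,-1,-1]}}

```text
time_s: 19.05
position: [0.553, -0.0473, 0.1941]
tool_rot: [[0.998, -0.057, -0.003], [-0.057, -0.998, 0.0], [-0.003, -0.0, -1.0]]
ft_force: [-0.5, 0.2, -0.7]
grip_width: -0.0001
```

```bash
python3 look.py 10
```

```text
[ 0.55326799 -0.04661149  0.19492379] [ 0.28509179 -0.39464326 -0.4933781 ] [-0.0004 -0.0017  0.1949]
```

View pics/s10.png

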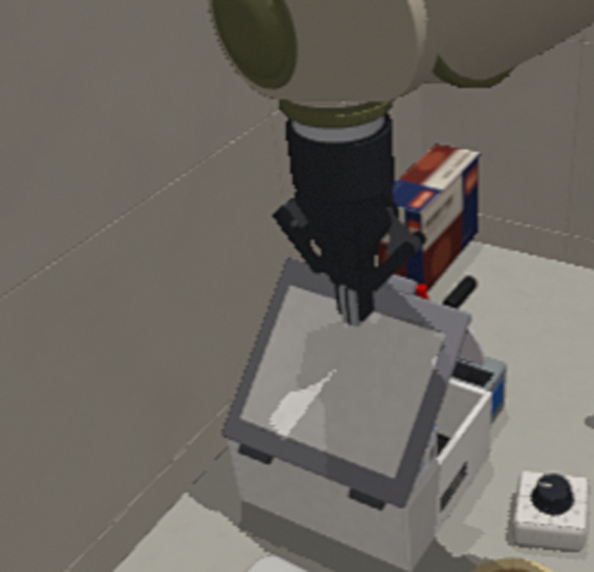

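Request:
{"fn": "jog_arm", "kwargs": {"dr": [[0,0,0],[0,0,0],[0,0,0],[0,0,0],[0,0,0],[0,0,0],[0,0,0],[0,0,0],[0,0,0],[0,0,0]], "slide": [[0,0.01,0.009],[0,0.009,0.01],[0,0.008,0.012],[0,0.007,0.012],[0,0.005,0.013],[0,0.004,0.013],[0,0.002,0.013],[0,0.002,0.008],[0,0,0],[0,0,0]], "gripper": [-1,-1,-1,-1,-1,-1,-1,-1,-1,-1]}}

```text
time_s: 20.1
position: [0.551, -0.0931, 0.1058]
tool_rot: [[0.998, -0.056, -0.0], [-0.056, -0.998, -0.0], [-0.0, 0.0, -1.0]]
ft_force: [0.9, -0.2, 0.7]
grip_width: -0.0002
```

```bash
python3 look.py 11
```

```text
[ 0.55114151 -0.0930625   0.10615995] [ 1.0455934  -0.38356578  0.03706324] [ 1.000e-04 -4.820e-02  1.062e-01]
```

View pics/s11.png

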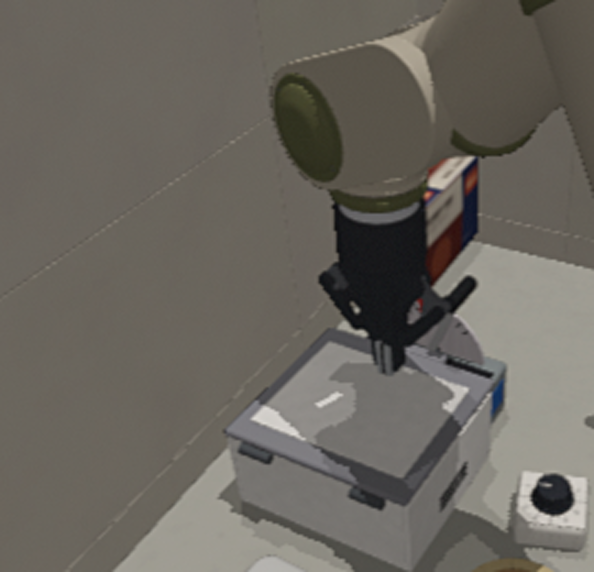

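Request:
{"fn": "jog_arm", "kwargs": {"dr": [[0,0,0],[0,0,0],[0,0,0],[0,0,0],[0,0,0],[0,0,0],[0,0,0],[0,0,0],[0,0,0],[0,0,0]], "slide": [[0,-0.008,0],[0,-0.008,0],[0,0,0.003],[0,0,0.003],[0,0,0.002],[0,0,0.001],[0,0,0],[0,0,0],[0,0,0],[0,0,0]], "gripper": [-1,-1,-1,-1,-1,-1,-1,-1,-1,-1]}}

```text
time_s: 21.15
position: [0.5523, -0.0761, 0.1015]
tool_rot: [[0.998, -0.055, 0.004], [-0.055, -0.998, -0.0], [0.004, 0.0, -1.0]]
ft_force: [-12.3, 8.8, 43.0]
grip_width: -0.0001
```

Request:
{"fn": "jog_arm", "kwargs": {"dr": [[0,0,0],[0,0,0],[0,0,0],[0,0,0],[0,0,0],[0,0,0],[0,0,0],[0,0,0],[0,0,0],[0,0,0]], "slide": [[0,0,-0.003],[0,0,-0.005],[0,0,-0.02],[0,0,-0.03],[0,0,-0.03],[0,0,-0.03],[0,0,-0.03],[0,0,-0.03],[0,0,0],[0,0,0]], "gripper": [-1,-1,-1,-1,-1,-1,-1,-1,-1,-1]}}

```text
time_s: 22.15
position: [0.5518, -0.0771, 0.2745]
tool_rot: [[0.998, -0.056, -0.0], [-0.056, -0.998, -0.0], [-0.0, 0.0, -1.0]]
ft_force: [0.4, -0.7, -1.6]
grip_width: -0.0001
```

```bash
python3 - <<'E'
from h import *
import box,pickle
w=cam("side"); crop(w,140,150,200,150,4,"pics/s12.png"); t=cam("top"); cv2.imwrite("pics/t12.png",t["pixels"])
pickle.dump((t,w),open("c1.pkl","wb"))
for n,q in [("lid near-edge corner top",(-.09,.0795-.163,.087)),("far",(.09,.0795-.163,.087)),("hinge near",(-.09,.0795,.087)),("hinge far",(.09,.0795,.087)),("lip near",(-.035,-.0955,.087)),("lip far",(.035,-.0955,.087))]:
    p=proj(w,box.O+box.B@np.array(q)); print(n,((p-[140,150]+.5)*4-.5).round(0))
s=observe();print(s["position"],s["ft_force"])
E
```

```text
lid near-edge corner top [620. 338.]
far [320. 239.]
hinge near [458. 560.]
hinge far [125. 428.]
lip near [534. 293.]
lip far [419. 255.]
[ 0.55150303 -0.07690945  0.27337554] [ 0.22529683 -0.09469751 -0.54784307]
```

View pics/s12.png

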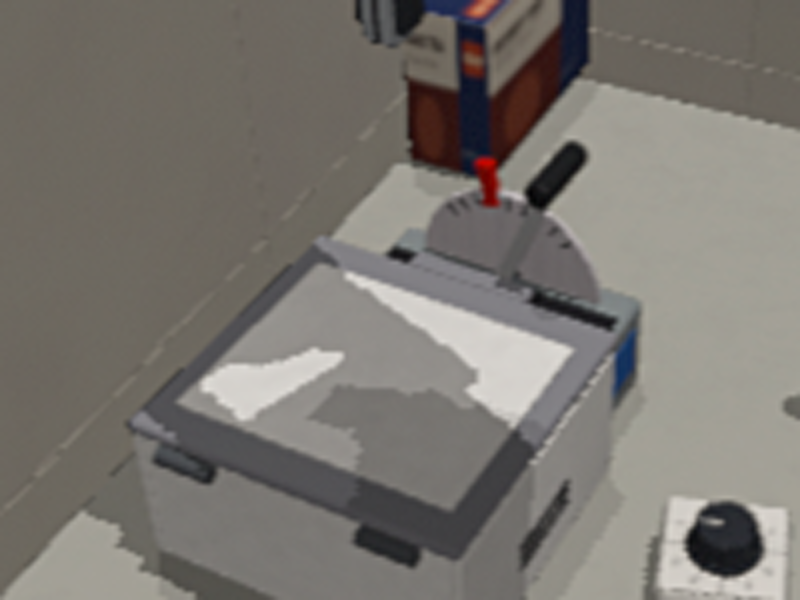

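View pics/t12.png

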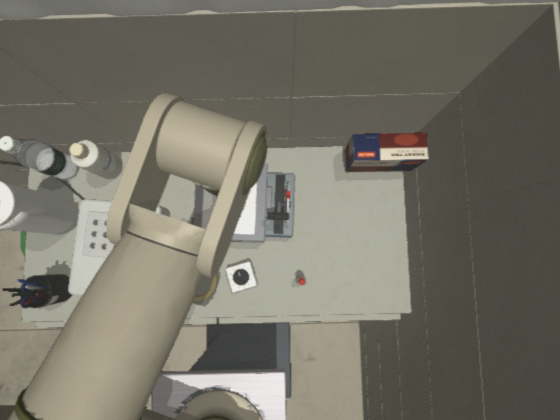

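```bash
cat > lev.py <<'E'
import sys
from box import *
def meas(t,s,tag=""):
    piv=np.array([0,-.113,.06]); out={}
    for nm,d,roi in (("side",s,(230,170,330,270)),("top",t,(255,160,310,250))):
        im=d["pixels"]; hsv=cv2.cvtColor(im,cv2.COLOR_BGR2HSV)
        x0,y0,x1,y1=roi
        m=cv2.inRange(hsv,(0,150,90),(8,255,255))|cv2.inRange(hsv,(172,150,90),(180,255,255))
        mm=np.zeros_like(m); mm[y0:y1,x0:x1]=m[y0:y1,x0:x1]
        n,l,st,ce=cv2.connectedComponentsWithStats(mm); k=1+np.argmax(st[1:,4]); 
        ys,xs=np.nonzero(l==k); vx,vy,cx,cy=cv2.fitLine(np.stack([xs,ys],1).astype(np.float32),cv2.DIST_L2,0,.01,.01).ravel()
        out[nm]=(cx,cy)
        print(tag,nm,"red",st[k],"centroid",ce[k].round(2),"dir",vx.round(3),vy.round(3))
        if nm=="side":
            a=ony(d,(cx,cy),-.133); b=ony(d,(cx+vx*4,cy+vy*4),-.133); dd=b-a; dd*=np.sign(dd[2])
            print("  tab centroid box",a.round(4),"pos ang",np.arctan2(*(a-piv)[[0,2]]).round(3),"r",np.hypot(*(a-piv)[[0,2]]).round(4),"line ang",np.arctan2(dd[0],dd[2]).round(3))
    X,e=tri(t,out["top"],s,out["side"]); x=B.T@(X-O); print("  tri centroid",x.round(4),e.round(4))
if __name__=="__main__":
    t,s=pickle.load(open("c1.pkl","rb")); meas(t,s)
    crop(s,245,175,70,60,10,"pics/s13.png"); crop(t,255,160,60,80,7,"pics/t13.png")
E
python3 lev.py
```

```text
side red [259 189   6  13  48] centroid [261.67 194.5 ] dir 0.15 0.989
  tab centroid box [ 0.0123 -0.133   0.1203] pos ang 0.201 r 0.0615 line ang 0.113
 top red [287 192   3   5  12] centroid [287.92 193.58] dir 0.116 -0.993
  tri centroid [ 0.0133 -0.1322  0.1207] 0.0026
```

View pics/s13.png

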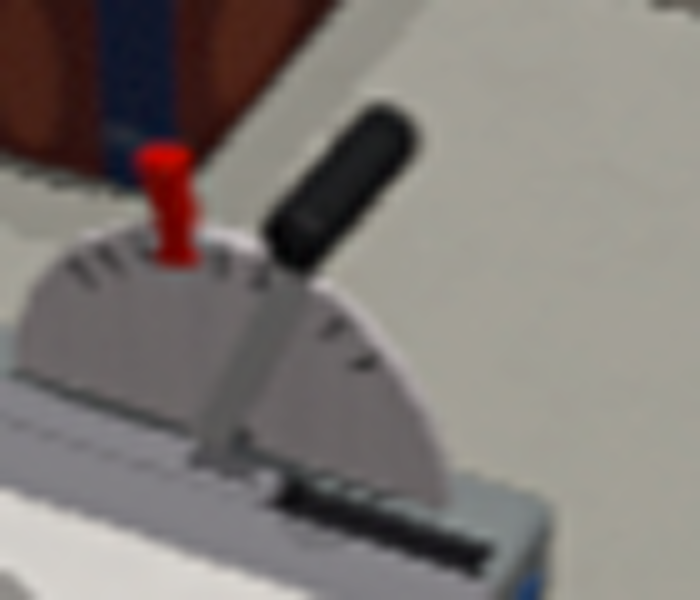

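View pics/t13.png

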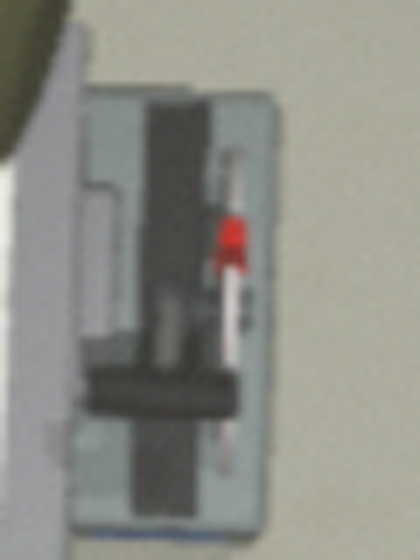

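```bash
python3 - <<'E'
from box import *
t,s=pickle.load(open("c1.pkl","rb"))
f=lambda x,y:(245+(x+.5)/10-.5,175+(y+.5)/10-.5)
for yy in (-.129,-.131,-.133):
    P=np.array([ony(s,f(*p),yy) for p in [(22,345),(38,295),(65,262),(105,240),(235,237),(330,287),(375,330),(410,385),(432,430),(443,475)]])
    A=np.c_[2*P[:,0],2*P[:,2],np.ones(len(P))]; b=P[:,0]**2+P[:,2]**2
    c=np.linalg.lstsq(A,b,rcond=None)[0]; print(yy,c[:2].round(4),np.sqrt(c[2]+c[0]**2+c[1]**2).round(4))
    for n,p in [("tip",(163,153)),("base",(180,258)),("mid",(172,205))]:
        q=ony(s,f(*p),yy); print(n,q.round(4),np.arctan2(q[0]-c[0],q[2]-.06).round(3),np.arctan2(q[0]-c[0],q[2]-c[1]).round(3))
    T=[ony(s,f(*p),yy) for p in [(80,272),(113,255),(222,265),(260,280),(335,327),(365,360)]]
    print("ticks",[np.arctan2(q[0]-c[0],q[2]-c[1]).round(3) for q in T])
q=ony(s,f(343,188),-.113); print("bar centre",q)
for p in [(215,445),(290,275),(255,360)]: print("arm",ony(s,f(*p),-.113).round(4))
E
```

```text
-0.129 [-0.0034  0.0661] 0.0523
tip [ 0.0115 -0.129   0.1352] 0.196 0.213
base [ 0.0082 -0.129   0.1087] 0.234 0.266
mid [ 0.0098 -0.129   0.1222] 0.208 0.23
ticks [np.float64(0.884), np.float64(0.644), np.float64(0.03), np.float64(-0.18), np.float64(-0.61), np.float64(-0.824)]
-0.131 [-0.0023  0.0643] 0.0525
tip [ 0.0127 -0.131   0.1336] 0.201 0.213
base [ 0.0094 -0.131   0.107 ] 0.243 0.266
mid [ 0.0109 -0.131   0.1206] 0.214 0.23
ticks [np.float64(0.884), np.float64(0.644), np.float64(0.03), np.float64(-0.18), np.float64(-0.61), np.float64(-0.824)]
-0.133 [-0.0011  0.0624] 0.0526
tip [ 0.0139 -0.133   0.1319] 0.206 0.213
base [ 0.0106 -0.133   0.1053] 0.253 0.266
mid [ 0.0121 -0.133   0.1189] 0.221 0.23
ticks [np.float64(0.884), np.float64(0.644), np.float64(0.03), np.float64(-0.18), np.float64(-0.61), np.float64(-0.824)]
bar centre [-0.03942045 -0.113       0.15273977]
arm [-0.0082 -0.113   0.0746]
arm [-0.0271 -0.113   0.1267]
arm [-0.0184 -0.113   0.1014]
```

Request:
{"fn": "jog_arm", "kwargs": {"dr": [[0,0,0],[0,0,0],[0,0,0],[0,0,0],[0,0,0],[0,0,0],[0,0,0],[0,0,0],[0,0,0],[0,0,0]], "slide": [[-0.01,0.02,0],[-0.01,0.02,0],[-0.01,0.02,0],[-0.0085,0.018,0],[0,0,0.015],[0,0,0.02],[0,0,0.02],[0,0,0.015],[0,0,0],[0,0,0]], "gripper": [0,0,0,0,0,0,0,0,0,0], "force": 25}}

```text
time_s: 23.25
position: [0.509, -0.1527, 0.2045]
tool_rot: [[0.998, -0.056, -0.001], [-0.056, -0.998, 0.001], [-0.001, -0.0, -1.0]]
ft_force: [0.2, -0.4, 0.4]
grip_width: 0.0426
```

```bash
python3 - <<'E'
from box import *
w=cam("wrist"); cv2.imwrite("pics/w14.png",w["pixels"])
d=cam("side"); crop(d,200,100,140,140,4.2,"pics/s14.png")
s=observe();print(s["ft_force"],s["grip_width"],(B.T@(s["position"]-O)).round(4))
E
```

```text
[-0.36109818 -0.53726916  0.1783001 ] 0.042591477646636816 [-0.0384 -0.1102  0.2054]
```

View pics/w14.png

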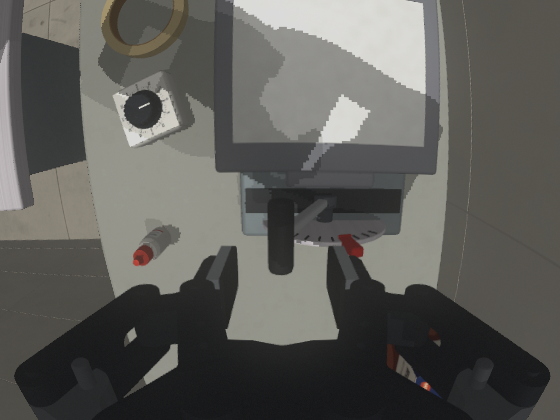

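View pics/s14.png

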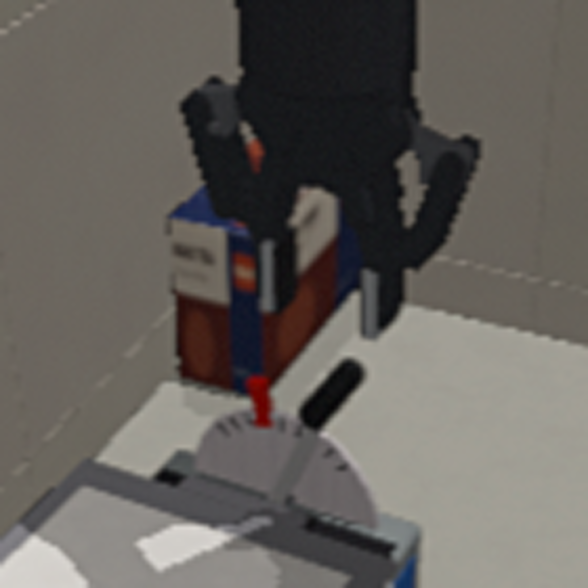

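Request:
{"fn": "jog_arm", "kwargs": {"dr": [[0,0,0],[0,0,0],[0,0,0],[0,0,0],[0,0,0],[0,0,0],[0,0,0],[0,0,0],[0,0,0],[0,0,0]], "slide": [[0,0,0.015],[0,0,0.015],[0,0,0.015],[0,0,0.006],[0,0,0],[0,0,0],[0,0,0],[0,0,0],[0,0,0],[0,0,0]], "gripper": [0,0,0,0,0,-0.3,-0.8,-0.8,-0.8,-0.8], "force": 25}}

```text
time_s: 24.35
position: [0.5092, -0.1529, 0.1548]
tool_rot: [[0.998, -0.056, 0.001], [-0.056, -0.998, -0.001], [0.001, 0.001, -1.0]]
ft_force: [-2.7, 0.3, 6.2]
grip_width: 0.0149
```

```bash
python3 - <<'E'
from box import *
w=cam("wrist"); crop(w,180,130,200,150,4,"pics/w15.png")
d=cam("side"); crop(d,230,150,110,100,6,"pics/s15.png")
s=observe();print(s["ft_force"],s["grip_width"],(B.T@(s["position"]-O)).round(4))
E
```

```text
[-2.44561445  0.77162444  6.72971026] 0.015068919521034287 [-0.0385 -0.1103  0.1548]
```

View pics/w15.png

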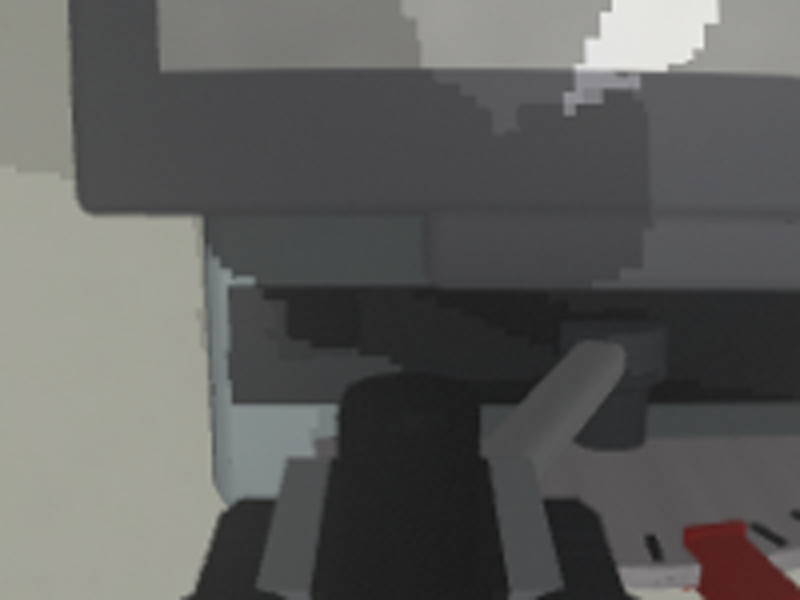

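View pics/s15.png

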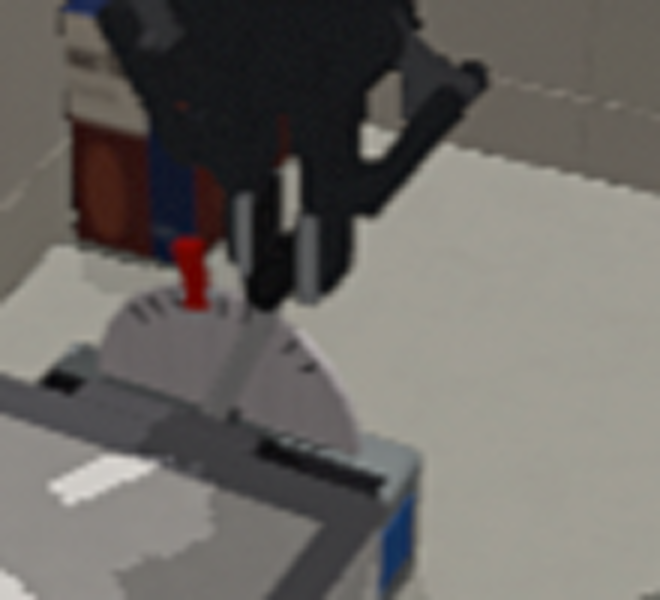

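Request:
{"fn": "jog_arm", "kwargs": {"dr": [[0,0,0],[0,0,0],[0,0,0],[0,0,0],[0,0,0],[0,0,0],[0,0,0],[0,0,0],[0,0,0],[0,0,0]], "slide": [[0.0069,0,-0.0026],[0.007,0,-0.002],[0.0071,0,-0.0016],[0.0072,0,-0.001],[0.0073,0,-0.0005],[0.0074,0,0.0001],[0.0073,0,0.0006],[0.0062,0,0.001],[0,0,0],[0,0,0]], "gripper": [-0.8,-0.8,-0.8,-0.8,-0.8,-0.8,-0.8,-0.8,-0.8,-0.8]}}

```text
time_s: 25.45
position: [0.5659, -0.1559, 0.1595]
tool_rot: [[0.998, -0.056, 0.001], [-0.056, -0.998, -0.0], [0.001, -0.0, -1.0]]
ft_force: [0.6, -0.5, -1.7]
grip_width: 0.015
```

```bash
python3 - <<'E'
from box import *
d=cam("side"); crop(d,230,150,110,100,6,"pics/s16.png")
s=observe();print(s["ft_force"],s["grip_width"],(B.T@(s["position"]-O)).round(4))
E
```

```text
[ 0.78299419 -1.25909945 -0.67794289] 0.014900753338905193 [ 0.0181 -0.1101  0.1595]
```

View pics/s16.png

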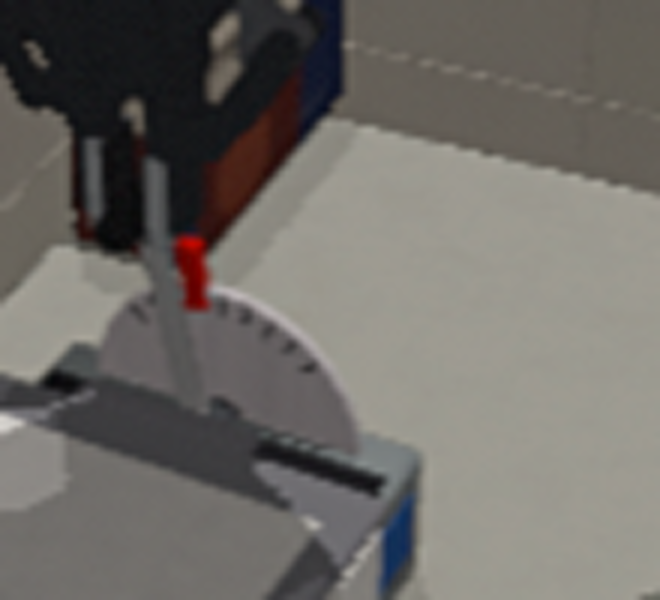

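Request:
{"fn": "jog_arm", "kwargs": {"dr": [[0,0,0],[0,0,0],[0,0,0],[0,0,0],[0,0,0],[0,0,0],[0,0,0],[0,0,0],[0,0,0],[0,0,0]], "slide": [[0,0,0],[0,0,0],[0,0,0],[0,0,0],[0,0,-0.015],[0,0,-0.02],[0,0,-0.025],[0,0,-0.02],[0,0,0],[0,0,0]], "gripper": [-0.4,-0.2,0,0,0,0,0,0,0,0]}}

```text
time_s: 26.5
position: [0.5652, -0.1557, 0.2394]
tool_rot: [[0.998, -0.056, -0.0], [-0.056, -0.998, 0.0], [-0.0, -0.0, -1.0]]
ft_force: [0.0, 1.7, 0.4]
grip_width: 0.0425
```

```bash
python3 - <<'E'
from box import *
d=cam("side"); t=cam("top"); w=cam("wrist"); pickle.dump((t,d,w),open("c2.pkl","wb"))
crop(d,240,170,80,70,9,"pics/s17.png"); crop(t,240,150,80,90,6,"pics/t17.png"); crop(w,180,120,200,150,4,"pics/w17.png")
s=observe();print(s["ft_force"],s["grip_width"],(B.T@(s["position"]-O)).round(4))
E
```

```text
[-0.19607428  0.59208594 -0.81315019] 0.04262581970670852 [ 0.0174 -0.11    0.2386]
```

View pics/s17.png

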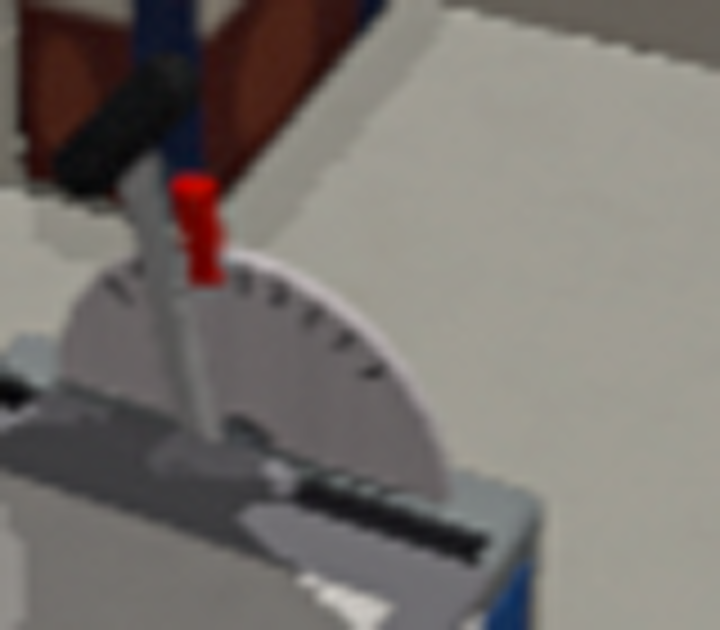

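View pics/t17.png

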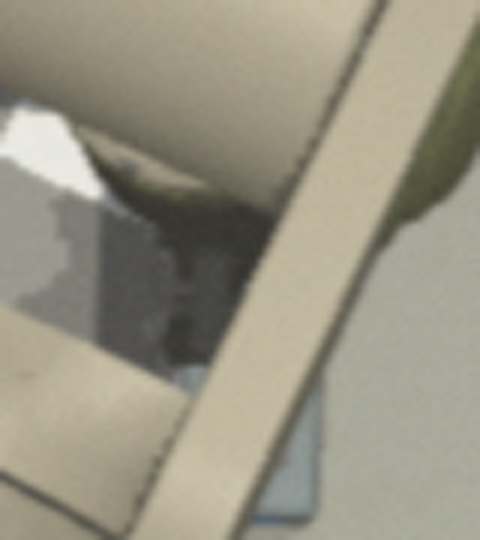

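View pics/w17.png

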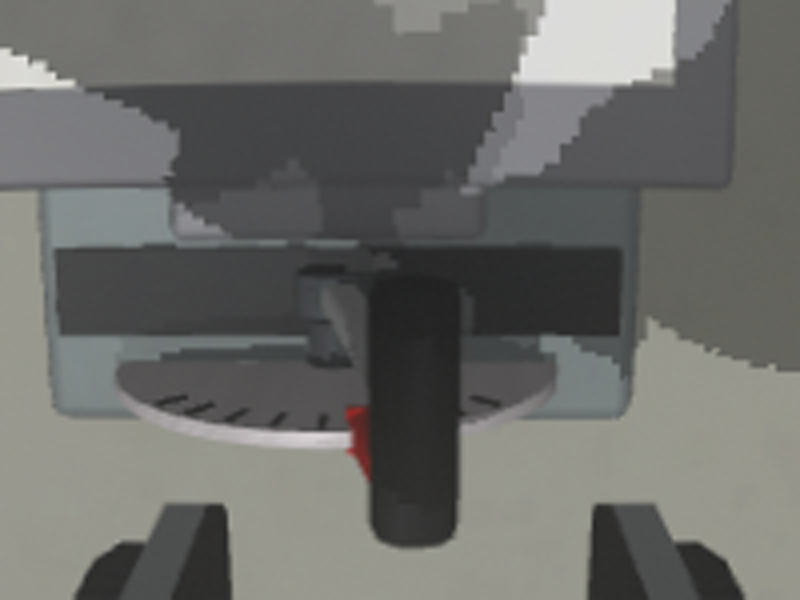

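Request:
{"fn": "jog_arm", "kwargs": {"dr": [[0,0,0],[0,0,0],[0,0,0],[0,0,0],[0,0,0],[0,0,0],[0,0,0],[0,0,0],[0,0,0],[0,0,0]], "slide": [[0,0,-0.03],[0,-0.02,-0.03],[-0.01,-0.04,-0.01],[-0.01,-0.04,0],[-0.01,-0.04,0],[-0.01,-0.04,0],[0,-0.04,0],[0,-0.03,0],[0,0,0],[0,0,0]], "gripper": [0,0,0,0,0,0,0,0,0,0]}}

```text
time_s: 27.65
position: [0.5393, 0.0961, 0.3091]
tool_rot: [[0.998, -0.055, -0.001], [-0.055, -0.998, -0.0], [-0.001, 0.0, -1.0]]
ft_force: [0.0, -0.4, 0.6]
grip_width: 0.0427
```

```bash
python3 - <<'E'
from box import *
d=cam("side"); t=cam("top"); pickle.dump((t,d),open("c3.pkl","wb"))
crop(d,240,170,80,70,9,"pics/s18.png"); crop(t,245,150,80,90,6.5,"pics/t18.png"); cv2.imwrite("pics/t18f.png",t["pixels"])
s=observe();print(s["position"])
E
```

```text
[0.53946162 0.09508655 0.30935411]
```

View pics/s18.png

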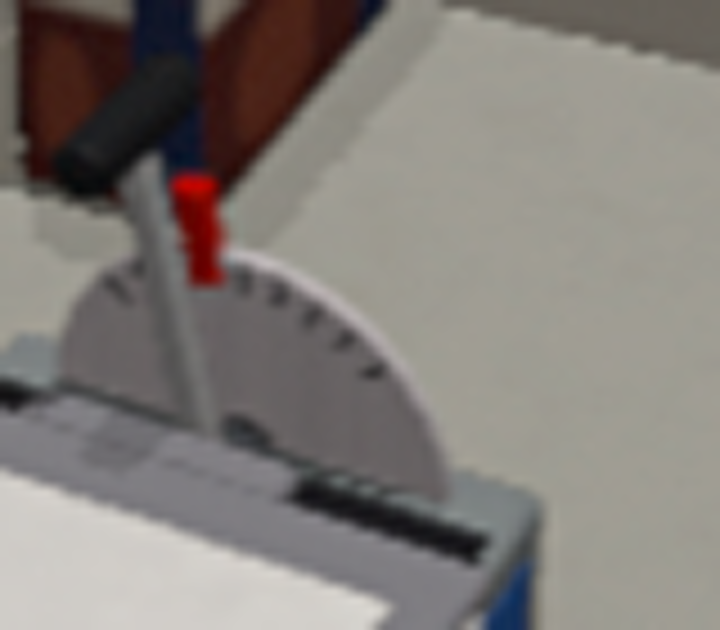

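View pics/t18.png

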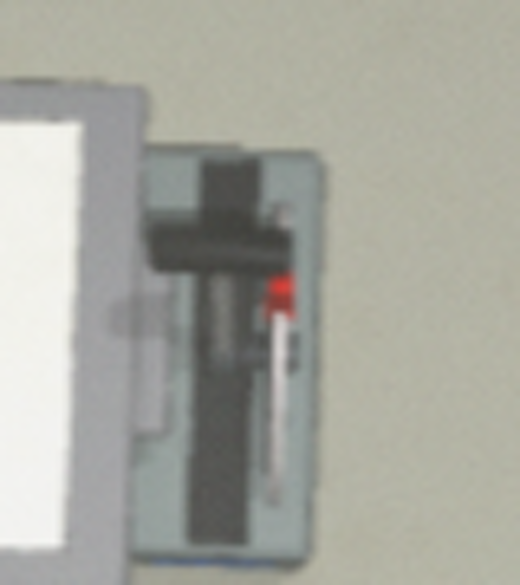

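View pics/t18f.png

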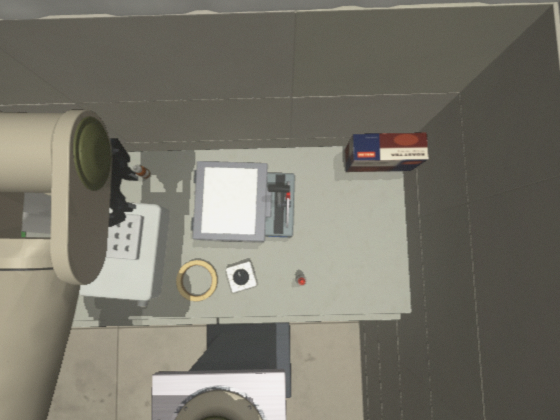

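```bash
python3 - <<'E'
from box import *
t,s=pickle.load(open("c3.pkl","rb"))
gs=lambda x,y:(240+(x+.5)/9-.5,170+(y+.5)/9-.5); gt=lambda x,y:(245+(x+.5)/6.5-.5,150+(y+.5)/6.5-.5)
piv=np.array([0,-.113,.06])
# bar outline in side by dark mask
hsv=cv2.cvtColor(s["pixels"],cv2.COLOR_BGR2HSV)
b=ony(s,gs(127,123),-.113); print("bar side",b.round(4),np.arctan2(*(b-piv)[[0,2]]).round(3),np.hypot(*(b-piv)[[0,2]]).round(4))
X,e=tri(s,gs(127,123),t,gt(221,249)); x=B.T@(X-O); print("bar tri",x.round(4),e.round(4),np.arctan2(*(x-piv)[[0,2]]).round(3))
for n,p in(("end near y-",(82,165)),("end far",(172,85))):
  pass
for p in [(195,187),(195,183),(195,191)]:
  q=ony(s,gs(*p),-.133); print("tip side",q.round(4),np.arctan2(*(q-piv)[[0,2]]).round(3),np.hypot(*(q-piv)[[0,2]]).round(4))
for p in [(283,280),(283,284),(283,290)]:
  X,e=tri(s,gs(195,187),t,gt(*p)); x=B.T@(X-O); print("tip tri",x.round(4),e.round(4),np.arctan2(*(x-piv)[[0,2]]).round(3))
def box2(d,q): return proj(d,O+B@np.array(q))
# predicted pictures for th=.15,.19,.23 
for th in (.15,.18,.21,.24):
  R=lambda r,y:(r*np.sin(th),y,.06+r*np.cos(th))
  f=lambda p:((p-[240,170]+.5)*9-.5).round(0); ft=lambda p:((p-[245,150]+.5)*6.5-.5).round(0)
  print(th,"bar S",f(box2(s,R(.1,-.113))),"T",ft(box2(t,R(.1,-.113))),"tip S",f(box2(s,R(.073,-.133))),"T",ft(box2(t,R(.073,-.133))),"r50 S",f(box2(s,R(.05,-.133))))
E
```

```text
bar side [ 0.0187 -0.113   0.1595] 0.185 0.1012
bar tri [ 0.0188 -0.112   0.1602] 0.0014 0.186
tip side [ 0.013 -0.133  0.131] 0.181 0.0722
tip side [ 0.013  -0.133   0.1321] 0.178 0.0733
tip side [ 0.013  -0.133   0.1298] 0.185 0.071
tip tri [ 0.0138 -0.1324  0.1312] 0.002 0.192
tip tri [ 0.013  -0.1322  0.1315] 0.0008 0.18
tip tri [ 0.0118 -0.1319  0.132 ] 0.001 0.162
0.15 bar S [141. 129.] T [225. 264.] tip S [203. 185.] T [286. 291.] r50 S [218. 267.]
0.18 bar S [130. 128.] T [225. 255.] tip S [195. 184.] T [286. 285.] r50 S [212. 266.]
0.21 bar S [119. 127.] T [225. 246.] tip S [187. 183.] T [286. 279.] r50 S [207. 265.]
0.24 bar S [108. 126.] T [226. 238.] tip S [179. 182.] T [286. 273.] r50 S [202. 265.]
```

```bash
python3 - <<'E'
from box import *
t,s=pickle.load(open("c3.pkl","rb"))
crop(s,150,190,170,120,4.6,"pics/s19.png"); crop(t,180,150,110,100,6,"pics/t19.png")
for n,q in [("nearfree",(-.09,-.0835,.087)),("farfree",(.09,-.0835,.087)),("nearhinge",(-.09,.0795,.087))]:
    for dz in (0,.005): 
        q2=(q[0],q[1],q[2]+dz); print(n,dz,((proj(s,O+B@np.array(q2))-[150,190]+.5)*4.6-.5).round(0),((proj(t,O+B@np.array(q2))-[180,150]+.5)*6-.5).round(0))
E
```

```text
nearfree 0 [667. 205.] [513. 550.]
nearfree 0.005 [667. 196.] [512. 549.]
farfree 0 [322.  91.] [529.  80.]
farfree 0.005 [321.  82.] [529.  77.]
nearhinge 0 [481. 460.] [ 80. 537.]
nearhinge 0.005 [481. 452.] [ 76. 536.]
```

View pics/s19.png

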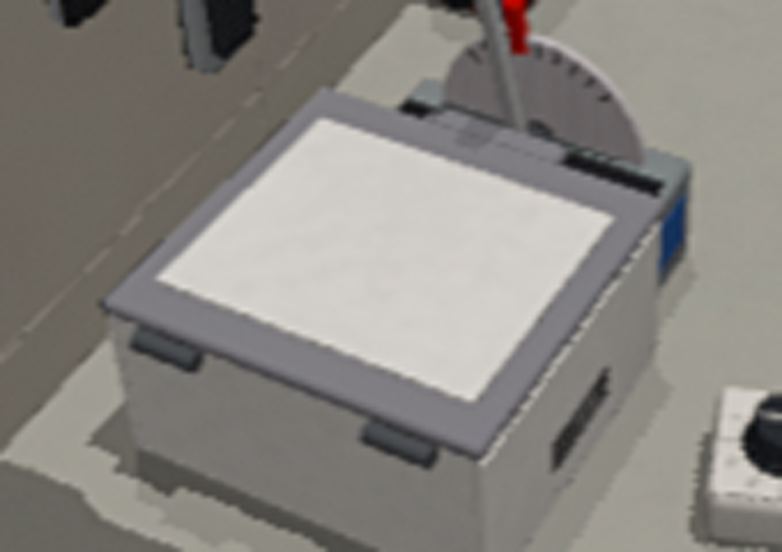

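View pics/t19.png

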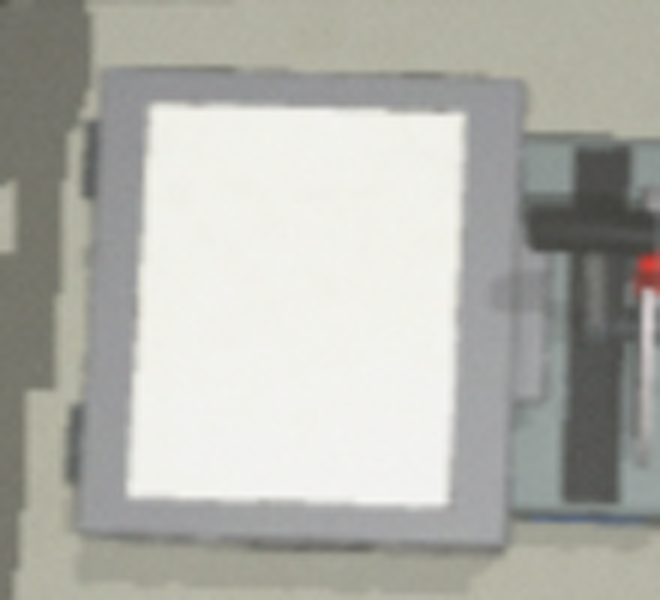

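```bash
python3 - <<'E'
from rig import env, observe
print(observe()["time_s"]); print(env.close_job())
E
```

```text
27.75
the job is handed in; nothing more can be done
None
```

The carton is in the box with the lid shut, and the vent lever is lined up with the red tab. I handed the job in at 27.75 s of the 72 s allowed.

- **Carton:** I lowered it in flat and the same way up, released it once it was resting on the box floor, and saw it lying flat and centred in the wrist image before closing the lid.
- **Lid:** I pushed it over and pressed it shut with closed fingers. At the end its corners matched the shut position in the side view to about 1 pixel, with no tilt. That last press was harder than I intended: the wrist force read about 43 N. It was on the fingertips as far as I could see and under the 120 N wrist limit, but above the 40 N figure set for the arm and gripper body.
- **Lever:** I gripped the bar, swung it and released it. At the end the lever measured about 0.185 rad. The tab tip measured about 0.18 rad, and the individual readings ran from 0.16 to 0.21. The lower part of the tab read higher, about 0.24. I put that down to its thickness and used the tip.
- **Other things:** In the last top view, compared by eye, the timer, tape, dropper and tea carton stood where they were at the start. The gripper was parked clear of everything.

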